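Open the oil filler of a gear reducer

ROBOT

A 6-joint arm with a two-finger parallel gripper is mounted at the origin on the work surface. World frame = base frame: x ahead of the robot, y to its left, z up, the work surface at z = 0. Lengths are in m, angles in rad, forces in N, time in s.
With the tool pointing down it reaches from about 0.35 to 0.85 m from the base axis. Payload 8.1 kg.
Tool frame: the origin (TCP) lies at the very end of the fingers, on their centre line; the grasp point (between the pads) lies 19 mm behind it; z points along the fingers, y is the line along which they close (so a half turn about z gives the same grasp; the last joint's range is limited). The gripper opens to 93 mm and grips with 3 to 60 N. Pads are 15 mm wide; open, the fingers measure 128 mm over their backs; the gripper's body (75 mm by 188 mm) begins 65 mm behind the grasp point.
Start: joints at [-1.29, 0.13, 1.488, -0, 1.523, -0.085], TCP at [0.215, -0.56, 0.192] pointing down, gripper open.
Joint ranges: [-2.96, 2.96], [-0.89, 2.26], [0.02, 2.5], [-1.34, 4.48], [0, 2.73], [-2.66, 2.66]. Speed limits (rad/s): [2.39, 2.39, 2.79, 3.14, 3.14, 3.14].

INTERFACE

Orientations are given as [roll, pitch, yaw] about the fixed x, y, z axes, in that order (R = Rz(yaw) Ry(pitch) Rx(roll)).
In Python, from bench import manip, vision gives the robot as it stands.
- The arm moves only by the shell command python3 -m jog 'ROWS' [FORCE]. ROWS is a JSON object of lists of equal length, an entry for each row: "gripper": the finger opening in cm, from 0 to 9.3; "delta_pos": the shift along the world's x, y, z in cm, a list of three; "turn": the turn, a rotation vector about the world's x, y, z in rad, a list of three. In form: {"gripper": [gripper, ...], "delta_pos": [[tx, ty, tz], ...], "turn": [[rx, ry, rz], ...]}. A call has 1 to 12 rows; each row is the pose to reach, as a shift and turn from the pose commanded when the call began; what a row does not reach only later rows make up. A row lasts 1/8 s, in which the tool goes at most 62.5 mm and 10.7 degrees, less where a joint would pass 70% of its speed; a pose out of reach is approached as far as the arm can. A call with a gripper value outside its range is refused whole. The fingers move at their own pace and stop on an object; FORCE is the grip in N (left out, the last holds). Time passes only in rows, so rows that repeat a pose let the fingers close. It gives the time, the measured TCP pose, the force, the opening and the grip force at its end, in the units of the state.
- manip.get_state(): the state, without advancing time (a new reading comes with each control period).
- vision.camera(name): name is "side" or "top"; returns a dict with "pixels" (480x640x3 uint8, red, green, blue), "fovy" (degrees; the focal length in pixels is half the picture's height over the tangent of half this angle, whatever the lens; pixels are square), "cx", "cy" (the principal point, pixels), "dist" ([k1, k2, p1, p2, k3] as OpenCV has them; the pictures are not rectified), "extrinsics" (4x4, takes a point from world to camera coordinates). Camera axes: x right, y up, looking along -z (the intrinsics and any distortion apply to the point x, -y, -z); pixel columns grow to the right and rows downward; lengths in m; the calibration is good to about 2 mm. A picture is of the moment at which its call begins. There is no depth.
- manip.hand_in(): hands the job in; it is judged then, once.
The state is a dict: "t": time; "joint_pos": joint angles; "dq": joint speeds; "joint_efforts": joint torques, N m; "eef_pos": TCP position; "eef_rot": TCP orientation; "ft_force": force on the tool from outside, world axes, zero at the start; "moment": the same for the moment, N m; "width": opening from 0.0 (shut) to 1.0 (fully open); "gripper_force": force on a finger pad.
Only numpy, scipy, OpenCV 4.12 (cv2) and the standard library are available. Lean on these libraries where they do the work, as an engineer would, in place of code of your own. Each camera call takes 0.05 s, during which the arm holds its last target. There are 200 camera calls.

TASK

Open the blue gear reducer for an oil check: flip the yellow cover (the one with the red tab) right over until it lies back on its stop, then unscrew the black cap beneath it anticlockwise until it comes free (one turn of the wrist will not do) and lift it off. Stand the cap upright, head up, on the floor of the aluminium parts tray - set it down, do not drop it - and leave the cover open and everything else on the bench where it is.

Things in the scene. Friction and masses are not known exactly. Their poses are not given: they have to be found in the camera images.
- gearbox: blue gear reducer bolted to the bench, foot 170 x 150 mm, flat top 85 mm above the bench. Origin under its centre; z axis (up) = axis of the oil filler; x axis points to the cover's hinge, so the red tab is on the -x side; output shaft to -y (103 mm out), dark flange to +y (81 mm out)
- filler (a point): centre of the filler neck's rim, 103 mm above the bench, axes as the gearbox. The neck is a steel collar 58 mm across; below, a 6 N spring presses the cap's lugs up under its lip. The lip's notches free the cap only when its white mark points along the gearbox's +x (within 0.2 rad); a stop there can be felt. Let go then, the cap is pushed up about 6 mm; before, it lifts 1 mm at most
- cover (a joint): angle (rad) of the yellow flip-top cover over the cap: 0 shut (flat), 1.57 upright, 2.6 tipped back on its stop. Easy hinge; the 70 g cover falls shut when let go below about 1.3 and falls back to its stop from beyond about 1.85. Plate 92 x 70 x 5 mm with 20 mm side skirts, so the cap cannot be gripped while it is shut
- cover_hinge (a point): middle of the cover's hinge axis: 56 mm from the filler axis along the gearbox's +x, 142 mm above the bench. The axis runs along the gearbox's y; the tab swings up and then over towards the gearbox's +x
- cover_tab (a point): grip point on the red lifting tab: a level blade 10 mm thick (along the gearbox's y), 14 mm tall, sticking out 40 mm from the cover's free edge. The point is 116 mm from the hinge axis, 24 mm beyond the edge, at mid-height. At least 45 mm of free air below. Gripped across its thickness the tab can pivot between the fingertips as it swings
- cap: black knurled filler cap under the cover, about 90 g: head 44 mm across, 28 mm tall, on a steel plug 28 mm across, 13.5 mm tall with two lugs reaching 23.5 mm (+x side) and 18.5 mm from the axis. Origin at the centre of the plug's underside, z up through the head, white mark on top along +x. Fitted, the origin is 91 mm and the head 104.5 to 132.5 mm above the bench; loose once unscrewed
- cap_grip (a point): point on the cap's axis 29.5 mm above its origin, 12 mm below the head's top. Fitted, keep fingertips above the neck's rim, 17.5 mm below this point. The cap unscrews anticlockwise seen from above, resisting by about 0.1 N m (the stop by far more), without rising; it starts 1.9 to 2.5 rad short of coming free (mark clockwise of the gearbox's +x)
- tray: shallow aluminium parts tray fixed on the bench, 200 (x) x 170 (y) mm outside, walls 4 mm thick and 25 mm high, floor 4 mm thick. Origin under its centre.
- plug: square-headed brass drain plug lying head up in a corner of the tray, shank 16 mm, head 22 mm square, 24 mm tall; origin at the centre of its underside; leave it there
- weight: small brass scale weight, 30 mm across, 46 mm tall, standing between gearbox and tray; bystander, origin under its centre
- block: dark steel block with a blind hole, 75 x 65 x 60 mm; bystander, origin under its centre
- hammer: hammer lying on the bench; bystander
- wrench: spanner lying on the bench; bystander
- channel: piece of steel channel 160 x 70 x 42 mm; bystander, origin under its centre

How it is judged:
By the outcome, as a careful person would: the job done as asked, in the order asked, and still so for the second after the job is handed in, with the robot touching nothing.
It also fails if it takes over 72 s, if anything falls off the work surface, if the arm or the gripper's body presses on something with over 40 N, if the wrist force passes 120 N, or if a joint passes its speed limit or range.

## Working session

There is one attempt and no reset: what is moved stays moved. The work goes in short steps, Python scripts to look and compute and a shell command to move; the robot and the scene stay as the last step left them, time stands still between calls to the robot, and variables do not carry over. Pictures are saved under pics/ and viewed, at most 10 in all, crops included, and the job is handed in when it is done.

```bash
mkdir -p pics; ls; python3 - <<'E'
from bench import manip, vision
import cv2, numpy as np
for n in ("top","side"):
    c=vision.camera(n); cv2.imwrite(f"pics/{n}0.png",c["pixels"][:,:,::-1])
    print(n,c["fovy"],c["cx"],c["cy"],c["dist"]); print(np.array(c["extrinsics"]).round(4).tolist())
print(manip.get_state())
E
```

```text
pics
top 55.44843475037671 318.69608343446976 238.6896351959412 [-0.04461396  0.          0.          0.          0.        ]
[[-0.0225, -0.9997, -0.0038, 0.015], [0.9971, -0.0227, 0.0729, -0.5797], [-0.073, -0.0022, 0.9973, -1.2824], [0.0, 0.0, 0.0, 1.0]]
side 55.80604228207279 310.3478900806108 243.5260381042851 [-0.06792319  0.          0.          0.          0.        ]
[[-0.9789, -0.204, 0.0114, 0.5674], [0.119, -0.5241, 0.8433, -0.1536], [-0.1661, 0.8269, 0.5373, -0.9854], [0.0, 0.0, 0.0, 1.0]]
{'t': 0.1, 'joint_pos': array([-1.29039885e+00,  1.31093254e-01,  1.48919606e+00,  2.42786407e-05,
        1.52300319e+00, -8.54264430e-02]), 'dq': array([-0.000145  , -0.00182151, -0.00152555, -0.00055996, -0.00090204,
        0.00091828]), 'joint_efforts': array([ 1.08590240e-03, -5.61338961e+01, -4.93095160e+01,  7.69633474e-02,
        2.91636674e-02, -2.90236665e-05]), 'eef_pos': array([ 0.2144876 , -0.55973994,  0.19127374]), 'eef_rot': array([-3.13990108e+00, -1.69195603e-04,  3.65822593e-01]), 'ft_force': array([0.44450322, 0.08577843, 0.1792243 ]), 'moment': array([-0.01546758,  0.01793271,  0.05176155]), 'gripper_force': 0.0, 'width': 0.9987767732722296}
```

View pics/top0.png

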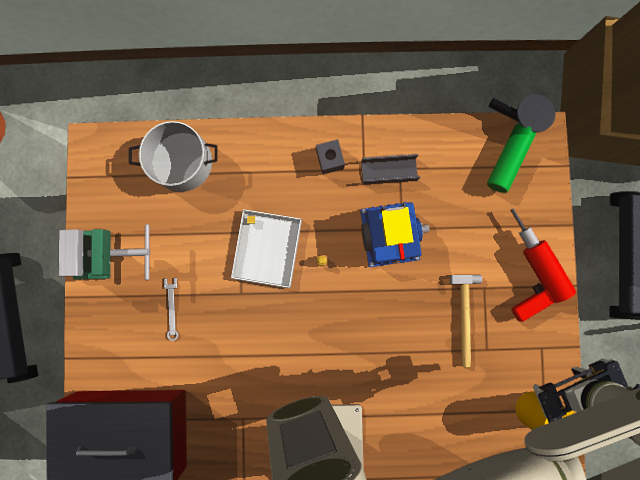

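View pics/side0.png

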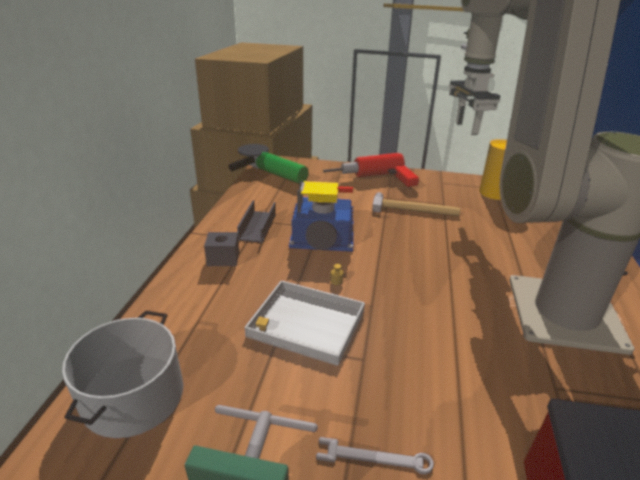

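The top view shows the gearbox near px (393,235) with its red tab at (402,252) facing the robot, the tray at (267,249) with the plug in its upper-left corner, and the weight at (322,261). In the side view the gearbox is at (322,215), the tray at (305,322) and the weight at (337,272).

```bash
cat > h.py <<'E'
from bench import manip, vision
import cv2, numpy as np
F=np.diag([1.,-1,-1])
def K(c):
    f=240/np.tan(np.radians(c["fovy"])/2); return np.array([[f,0,c["cx"]],[0,f,c["cy"]],[0,0,1]])
def proj(c,P):
    E=np.array(c["extrinsics"]); R=F@E[:3,:3]; t=F@E[:3,3]
    return cv2.projectPoints(np.array(P,float).reshape(-1,1,3),cv2.Rodrigues(R)[0],t,K(c),np.array(c["dist"]))[0][:,0]
def ray(c,uv,z):
    E=np.array(c["extrinsics"]); R=F@E[:3,:3]; t=F@E[:3,3]
    n=cv2.undistortPoints(np.array(uv,float).reshape(-1,1,2),K(c),np.array(c["dist"]))[:,0]
    d=np.c_[n,np.ones(len(n))]@R; o=-R.T@t
    return o+d*((z-o[2])/d[:,2])[:,None]
def blob(m):
    n,l,s,ce=cv2.connectedComponentsWithStats(m.astype(np.uint8)); i=1+np.argmax(s[1:,4]); return l==i,ce[i],s[i]
E
python3 - <<'E'
from h import *
for n in ("top","side"):
    c=vision.camera(n); p=c["pixels"].astype(int); r,g,b=p[...,0],p[...,1],p[...,2]
    W=np.zeros((480,640),bool); 
    if n=="top": W[190:280,350:440]=1
    else: W[170:260,280:365]=1
    for name,m,z in (("yellow",(r>150)&(g>130)&(b<90)&W,.147),("red",(r>110)&(g<60)&(b<60)&W,.149),("blue",(b>1.5*r)&(b>60)&(g<b*.8)&W,.085)):
        k,ce,s=blob(m); cn=cv2.findContours(k.astype(np.uint8),0,1)[0][0]
        box=cv2.boxPoints(cv2.minAreaRect(cn)); print(n,name,ce.round(1),s,"\n",ray(c,box,z).round(4).tolist(),ray(c,ce,z).round(4))
    if n=="top":
        W[:]=0;W[195:300,222:312]=1
        m=(r>120)&(abs(r-b)<40)&W; k,ce,s=blob(m); cn=cv2.findContours(k.astype(np.uint8),0,1)[0][0]; box=cv2.boxPoints(cv2.minAreaRect(cn)); print("tray",box.round(1).tolist(),ray(c,box,.02).round(4).tolist())
    a=p[190:280,350:440] if n=="top" else p[170:260,280:370]
    b2=p[200:300,225:345] if n=="top" else p[250:370,235:375]
    cv2.imwrite(f"pics/c_{n}.png",np.hstack([cv2.resize(q[:,:,::-1].astype(np.uint8),(400,400*q.shape[0]//q.shape[1]),interpolation=2)[:330] for q in (a,b2)]))
    if n=="top": A=cv2.imread("pics/c_top.png")
cv2.imwrite("pics/both.png",np.vstack([A[:300],cv2.imread("pics/c_side.png")[:300]]))
E
```

```text
top yellow [397.2 226.2] [382 207  32  39 929] 
 [[0.6404, -0.1618, 0.147], [0.6496, -0.2315, 0.147], [0.5583, -0.242, 0.147], [0.5493, -0.1727, 0.147]] [[ 0.5984 -0.202   0.147 ]]
top red [401.2 250.9] [399 244   6  15  54] 
 [[0.5519, -0.203, 0.149], [0.5532, -0.2118, 0.149], [0.5159, -0.2167, 0.149], [0.5147, -0.2079, 0.149]] [[ 0.5342 -0.2098  0.149 ]]
top blue [392.7 238.1] [ 365  202   58   64 1570] 
 [[0.6582, -0.1258, 0.085], [0.6757, -0.2702, 0.085], [0.5149, -0.2868, 0.085], [0.4979, -0.1437, 0.085]] [[ 0.5722 -0.1994  0.085 ]]
tray [[230.39999389648438, 277.8999938964844], [241.89999389648438, 208.3000030517578], [301.29998779296875, 218.1999969482422], [289.70001220703125, 287.79998779296875]] [[0.4738, 0.2559, 0.02], [0.6726, 0.2207, 0.02], [0.64, 0.0505, 0.02], [0.4422, 0.0873, 0.02]]
side yellow [320.4 187.9] [301 181  38  15 488] 
 [[0.6534, -0.2246, 0.147], [0.5577, -0.2471, 0.147], [0.5449, -0.1645, 0.147], [0.635, -0.1435, 0.147]] [[ 0.5956 -0.1949  0.147 ]]
side red [345.6 189.3] [339 188  13   4  42] 
 [[0.548, -0.201, 0.149], [0.5179, -0.2081, 0.149], [0.5157, -0.1906, 0.149], [0.5454, -0.1836, 0.149]] [[ 0.5304 -0.1973  0.149 ]]
side blue [341.6 215. ] [326 200  25  39 454] 
 [[0.5665, -0.0783, 0.085], [0.5756, -0.2757, 0.085], [0.51, -0.2539, 0.085], [0.5095, -0.0632, 0.085]] [[ 0.5346 -0.1762  0.085 ]]
```

View pics/both.png

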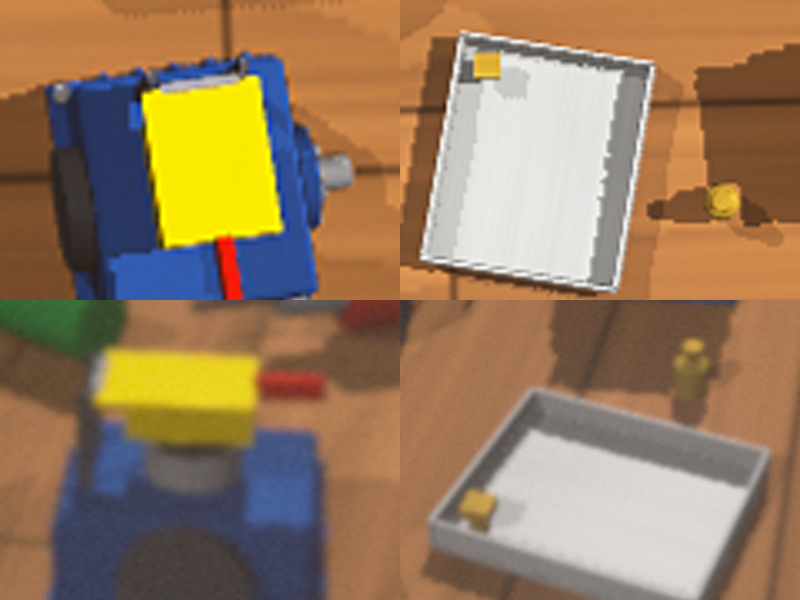

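The close-ups show the yellow plate with its hinge at the far side and the tab toward the robot. The tray is empty apart from the plug in its far-left corner, and the weight is clear of everything.

```bash
python3 - <<'E'
from h import *
from scipy.optimize import least_squares
c=vision.camera("top"); s=vision.camera("side")
def tri(a,b): return least_squares(lambda P:np.r_[proj(c,P)[0]-a,proj(s,P)[0]-b],[.55,-.2,.15])
for a,b in (((401.2,250.9),(345.6,189.3)),): 
    o=tri(a,b); print(o.x.round(4),o.fun.round(2))
# predicted corners for model
y=.117; R=np.array([[np.cos(y),-np.sin(y)],[np.sin(y),np.cos(y)]])
h=np.array([.645,-.197])
for z in (.142,.147,.152): print(z,"tabtip/edge side",proj(s,[[*(h+R@[-132,0]/np.array(1000)),z],[*(h+R@[-92,0]/np.array(1000)),z],[*(h+R@[-92,35]/np.array(1000)),z],[*(h+R@[0,35]/np.array(1000)),z]]).round(1).tolist())
E
```

```text
[ 0.5333 -0.211   0.1423] [ 0.06  0.49 -0.49 -0.04]
0.142 tabtip/edge side [[352.6, 189.9], [337.1, 189.1], [336.6, 195.1], [300.4, 193.3]]
0.147 tabtip/edge side [[352.7, 188.2], [337.2, 187.4], [336.7, 193.3], [300.4, 191.5]]
0.152 tabtip/edge side [[352.8, 186.4], [337.3, 185.6], [336.8, 191.6], [300.4, 189.8]]
```

```bash
python3 -m jog '{"gripper":[5,5,5,5,5,5,5,5,5,5,5,5],"delta_pos":[[3,3,5],[6,6,6],[9,9,6],[12,12,6],[15,16,6],[18,20,6],[21,24,6],[24,28,6],[27,31,6],[30,34,6],[31.5,35,6],[31.5,35,6]],"turn":[[0,0,-0.02],[0,0,-0.05],[0,0,-0.1],[0,0,-0.15],[0,0,-0.2],[0,0,-0.25],[0,0,-0.25],[0,0,-0.25],[0,0,-0.25],[0,0,-0.25],[0,0,-0.25],[0,0,-0.25]]}' 20
```

```text
t: 1.8
eef_pos: [0.53, -0.21, 0.2519]
eef_rot: [-3.142, 0.001, 0.117]
ft_force: [0.2, -0.5, -0.4]
width: 0.534
gripper_force: 0.0
```

```bash
python3 -m jog '{"gripper":[4,4,4,4,0,0,0,0],"delta_pos":[[0,0,-4],[0,0,-8],[0,0,-12.5],[0,0,-12.8],[0,0,-12.8],[0,0,-12.8],[0,0,-12.8],[0,0,-12.8]],"turn":[[0,0,0],[0,0,0],[0,0,0],[0,0,0],[0,0,0],[0,0,0],[0,0,0],[0,0,0]]}' 12
```

```text
t: 2.8
eef_pos: [0.5302, -0.2105, 0.1252]
eef_rot: [3.141, -0.001, 0.116]
ft_force: [-0.2, 0.7, 0.4]
width: 0.052
gripper_force: 0.0
```

```bash
python3 - <<'E'
from h import *
a=vision.camera("top")["pixels"][200:290,350:440]; b=vision.camera("side")["pixels"][150:240,280:370]
cv2.imwrite("pics/g.png",cv2.resize(np.hstack([a,b])[:,:,::-1],(800,400),interpolation=2)); s=manip.get_state(); print(s["width"],s["gripper_force"],s["ft_force"])
E
```

```text
0.01068786450486945 0.0 [-0.03423581  0.27762671 -0.53320267]
```

View pics/g.png

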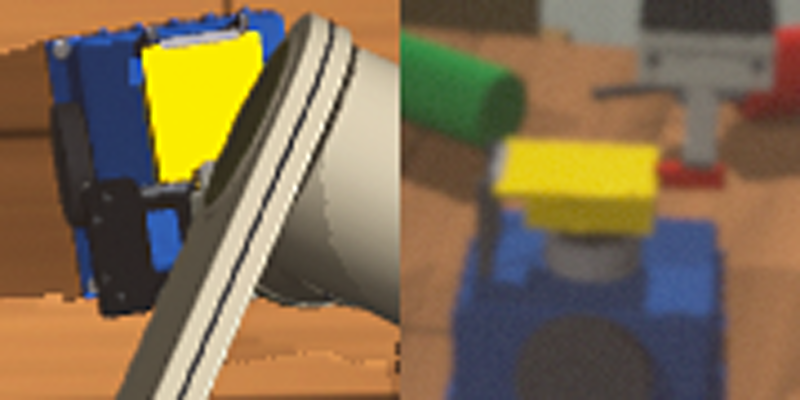

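The fingers have closed to about zero without holding the tab. In the side view the fingertip ends at about px (347,187), at the tab's upper edge, so I'll check where it should project.

```bash
python3 - <<'E'
from h import *
s=vision.camera("side"); p=manip.get_state()["eef_pos"]; print(p)
print("tcp proj",proj(s,[p,p+[0,0,.019],[.5295,-.211,.142],[.5295,-.196,.142]]).round(1).tolist())
c=s["pixels"][165:215,320:370]; cv2.imwrite("pics/g2.png",cv2.resize(c[:,:,::-1],(600,600),interpolation=0))
E
```

```text
[ 0.52973582 -0.21026533  0.12443576]
tcp proj [[346.1, 195.7], [346.4, 189.1], [346.5, 189.5], [345.7, 192.0]]
```

View pics/g2.png

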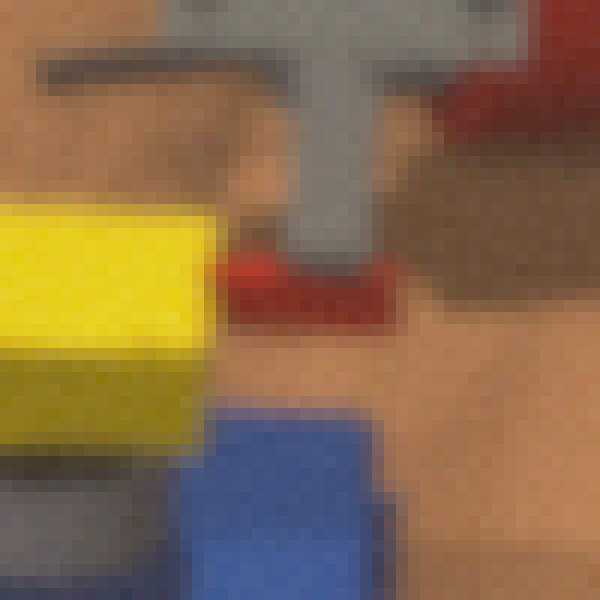

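```bash
python3 - <<'E'
from h import *
s=vision.camera("side"); c=vision.camera("top")
p=np.array([.2145,-.5597,.1913]); y=.366; d=np.array([-np.sin(y),np.cos(y),0])
for w in (.0465,.055): print(proj(s,[p+w*d,p-w*d,p]).round(1).tolist())
P=[(a,h,z) for a in (.53,) for h in (-.21,) for z in (.125,.135,.142,.149,.155)]
print(proj(s,P).round(1).tolist())
im=cv2.imread("pics/side0.png")[80:160,420:520]; cv2.imwrite("pics/g3.png",cv2.resize(im,(700,560),interpolation=2))
E
```

```text
[[470.8, 142.8], [457.5, 132.7], [464.0, 137.6]]
[[472.1, 143.8], [456.4, 131.8], [464.0, 137.6]]
[[346.0, 195.6], [346.2, 192.1], [346.3, 189.7], [346.4, 187.2], [346.6, 185.1]]
```

View pics/g3.png

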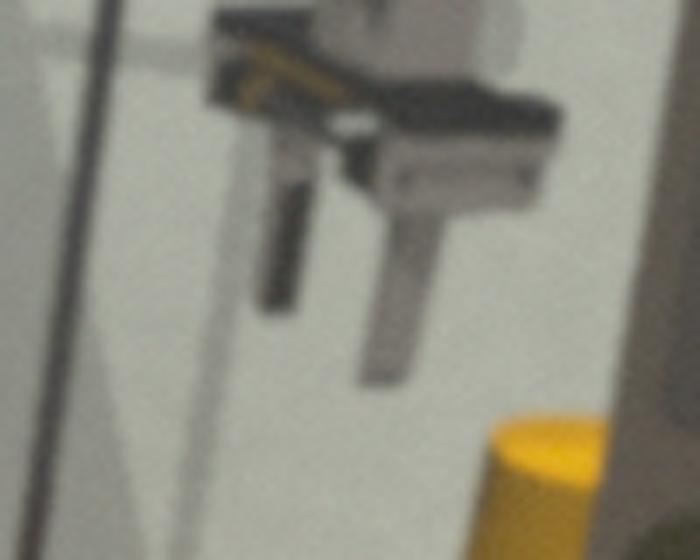

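Both at the start and now, the fingertips appear about 8 px (roughly 25 mm) higher than the reported TCP projects. I'll lift, reopen, and straddle the tab 25 mm lower, which still leaves free air below it.

```bash
python3 -m jog '{"gripper":[4,4,4,4,4,4,0,0,0,0,0,0],"delta_pos":[[0,0,2],[0,0,2],[0,0,2],[0,0,1],[0,0,-1],[0,0,-2.3],[0,0,-2.3],[0,0,-2.3],[0,0,-2.3],[0,0,-2.3],[0,0,-2.3],[0,0,-2.3]],"turn":[[0,0,0],[0,0,0],[0,0,0],[0,0,0],[0,0,0],[0,0,0],[0,0,0],[0,0,0],[0,0,0],[0,0,0],[0,0,0],[0,0,0]]}' 12
python3 - <<'E'
from h import *
s=manip.get_state(); print(s["width"],s["gripper_force"],s["ft_force"],s["joint_pos"])
E
```

```text
t: 4.55
eef_pos: [0.5304, -0.2121, 0.1024]
eef_rot: [3.138, -0.002, 0.115]
ft_force: [0.6, -6.0, -1.1]
width: 0.104
gripper_force: 12.0
0.10364705983707867 12.00196847319603 [ 0.56903725 -6.00368823 -1.078416  ] [-0.46889217  0.109475    1.67724346 -0.00187892  1.35156385  0.98701776]
```

The tab is gripped: the opening is 9.7 mm and the force 12 N. Next I'll swing it through the arc.

```bash
python3 -m jog '{"gripper":[0,0,0,0,0,0,0,0,0,0,0,0],"delta_pos":[[0.17,-0.1,1.96],[0.66,-0.1,3.87],[1.47,0,5.66],[2.56,0.1,7.29],[3.92,0.3,8.71],[5.5,0.5,9.88],[7.24,0.7,10.77],[9.1,0.9,11.34],[11.05,1.15,11.59],[13,1.4,11.5],[14.7,1.6,11.15],[16.3,1.75,10.55]],"turn":[[0,0,0],[0,0,0],[0,0,0],[0,0,0],[0,0,0],[0,0,0],[0,0,0],[0,0,0],[0,0,0],[0,0,0],[0,0,0],[0,0,0]]}' 15
python3 - <<'E'
from h import *
s=vision.camera("side"); cv2.imwrite("pics/sw.png",cv2.resize(s["pixels"][120:240,260:420][:,:,::-1],(800,600),interpolation=2)); st=manip.get_state();print(st["width"],st["ft_force"])
E
```

```text
t: 6.05
eef_pos: [0.6942, -0.1927, 0.2091]
eef_rot: [3.14, -0.003, 0.116]
ft_force: [-0.8, 1.0, 3.3]
width: 0.105
gripper_force: 15.0
0.10836542745271005 [ 3.51807172 -1.41172726  6.67144966]
```

View pics/sw.png

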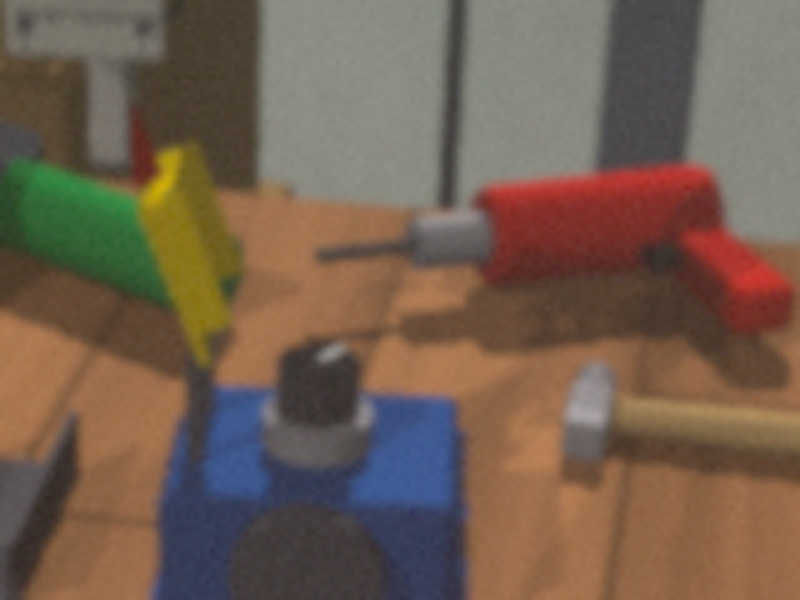

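The cover is tipped past upright to about 2 rad, held by the tab near px (142,150) of the crop. The black cap is exposed, with its white mark at (330,352) pointing away to the right. Now I'll release the tab and lift.

```bash
python3 -m jog '{"gripper":[2,2,2,2,2,2,2,6,6,6,6,6],"delta_pos":[[0,0,0],[0,0,0],[0,0,1.5],[0,0,4],[0,0,6],[0,0,6],[-4,0,6],[-8,-1,6],[-12,-1,6],[-16,-1,6],[-20,-1,6],[-23,-1,6]],"turn":[[0,0,0],[0,0,0],[0,0,0],[0,0,0],[0,0,0],[0,0,0],[0,0,0],[0,0,0],[0,0,0],[0,0,0],[0,0,0],[0,0,0]]}' 12
python3 - <<'E'
from h import *
s=vision.camera("side"); c=vision.camera("top")
a=cv2.resize(c["pixels"][190:280,350:440],(400,400),interpolation=2);b=cv2.resize(s["pixels"][160:250,285:375],(400,400),interpolation=2)
cv2.imwrite("pics/op.png",np.hstack([a,b])[:,:,::-1]); print(manip.get_state()["eef_pos"])
E
```

```text
t: 7.6
eef_pos: [0.4608, -0.2026, 0.2659]
eef_rot: [-3.141, 0.001, 0.116]
ft_force: [-0.3, 0.6, 0.1]
width: 0.635
gripper_force: 0.0
[ 0.46046695 -0.20278673  0.2663431 ]
```

View pics/op.png

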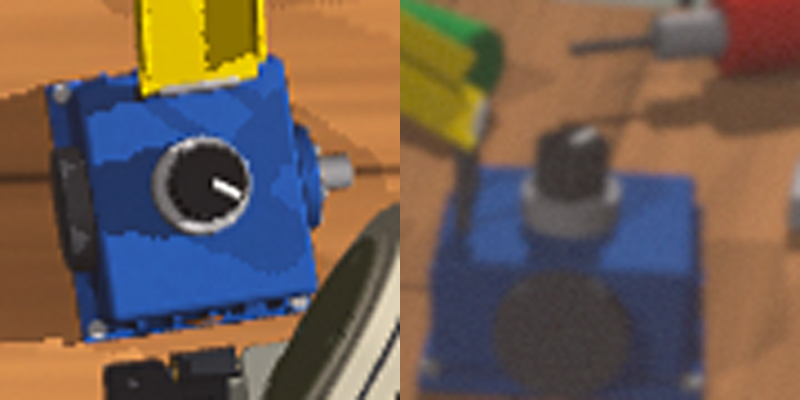

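The cover lies back on its stop. The cap is visible at crop (207,183), with its mark pointing right and down, about 2.1 rad clockwise of the gearbox's +x.

```bash
python3 - <<'E'
from h import *
from scipy.optimize import least_squares
s=vision.camera("side"); c=vision.camera("top")
pts=[([.2145,-.5597,.1913],[467.2,130]),([.5297,-.2103,.1244],[347.9,187.6])]
f=lambda d:np.concatenate([proj(s,np.array(p)+d)[0]-q for p,q in pts])
o=least_squares(lambda d:np.r_[f(d),np.array(d)/.01],[0,0,0]); print("offset",o.x.round(4),f(o.x).round(1)); o=least_squares(lambda d:f([d[0],0,d[1]]),[0,0]);print("xz only",o.x.round(4),o.fun.round(1))
p=c["pixels"].astype(int); m=np.zeros((480,640),bool); m[215:250,380:412]=1
g=(p.max(2)-p.min(2)<25)
k,ce,st=blob(m&g&(p.max(2)>20)); cn=cv2.findContours(k.astype(np.uint8),0,1)[0][0]; e=cv2.minEnclosingCircle(cn); print("collar",ce,st,e,ray(c,[e[0],ce],.103).round(4))
d=m&g&(p.max(2)<75); k,ce,st=blob(d); cn=cv2.findContours(k.astype(np.uint8),0,1)[0][0]; e=cv2.minEnclosingCircle(cn); print("head",ce,st,e,ray(c,[e[0],ce],.1325).round(4))
w=m&g&(p.min(2)>190); ys,xs=np.nonzero(w); print(len(xs),ray(c,np.c_[xs,ys],.1325)[:,:2].round(3).tolist())
P=[[.589+.022*np.cos(a),-.2036+.022*np.sin(a),.1325] for a in np.linspace(0,6.28,9)]
print("pred head cen",proj(c,[[.589,-.2036,.1325],[.589,-.2036,.103]]),proj(s,[[.589,-.2036,.1325],[.589,-.2036,.1045]]))
q=s["pixels"].astype(int); ms=np.zeros((480,640),bool); ms[180:220,308:340]=1
k,ce,st=blob(ms&(q.max(2)<95)&(q.max(2)-q.min(2)<25)); print("side head",ce,st)
E
```

```text
offset [-0.0041 -0.0031  0.0221] [-0.6  0.5  0.4  0.1]
xz only [-0.0043  0.0243] [-0.3  0.1  0.3 -0.1]
collar [394.55091384 231.4386423 ] [384 221  22  22 383] ((394.5, 231.5), 11.068072319030762) [[ 0.5886 -0.2018  0.103 ]
 [ 0.5888 -0.2019  0.103 ]]
head [395.6        230.67272727] [387 223  19  17 220] ((396.0, 230.6666717529297), 9.006274223327637) [[ 0.5882 -0.2009  0.1325]
 [ 0.5882 -0.1999  0.1325]]
15 [[0.611, -0.191], [0.609, -0.183], [0.587, -0.206], [0.587, -0.209], [0.587, -0.211], [0.584, -0.211], [0.584, -0.214], [0.584, -0.217], [0.582, -0.216], [0.582, -0.219], [0.566, -0.216], [0.564, -0.19], [0.561, -0.192], [0.561, -0.195], [0.561, -0.197]]
pred head cen [[397.00388392 230.33910858]
 [395.16581954 231.34198706]] [[323.32844172 191.75855036]
 [323.04826032 201.34144999]]
side head [323.48358209 201.65074627] [313 189  21  26 335]
```

```bash
python3 -m jog '{"gripper":[6,6,6,6,6,6,6,6,6,0,0,0],"delta_pos":[[3,0,0],[8,0,0],[13.2,0,0],[13.2,0,-4],[13.2,0,-8],[13.2,0,-12],[13.2,0,-15.5],[13.2,0,-17.8],[13.2,0,-17.8],[13.2,0,-17.8],[13.2,0,-17.8],[13.2,0,-17.8]],"turn":[[0,0,-0.18],[0,0,-0.36],[0,0,-0.54],[0,0,-0.62],[0,0,-0.62],[0,0,-0.62],[0,0,-0.62],[0,0,-0.62],[0,0,-0.62],[0,0,-0.62],[0,0,-0.62],[0,0,-0.62]]}' 15
python3 - <<'E'
from h import *
s=vision.camera("side"); cv2.imwrite("pics/cap.png",cv2.resize(s["pixels"][160:240,280:380][:,:,::-1],(700,560),interpolation=2)); st=manip.get_state();print(st["width"],st["ft_force"],st["gripper_force"],st["moment"])
E
```

```text
t: 9.3
eef_pos: [0.5937, -0.2065, 0.0898]
eef_rot: [3.136, -0.001, -0.506]
ft_force: [-6.9, -12.3, -2.8]
width: 0.472
gripper_force: 15.0
0.4711725787789219 [ -5.91832479 -12.93247671  -1.77001582] 14.953688979148865 [-2.03907352  1.2329523   0.05515627]
```

View pics/cap.png

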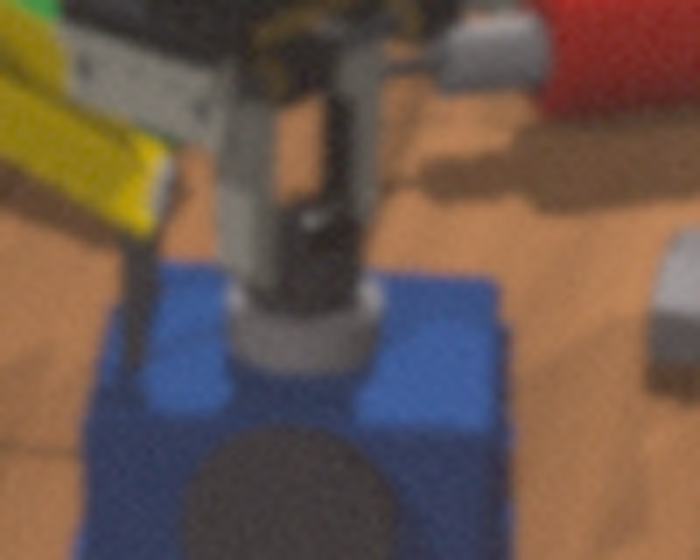

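The fingers hold the cap with tips just above the collar (crop (255,285)), but the sideways force shows the tool is off-centre. I'll relieve that first.

```bash
python3 -m jog '{"gripper":[0,0,0],"delta_pos":[[-0.14,-0.28,0],[-0.14,-0.28,0],[-0.14,-0.28,0]],"turn":[[0,0,0],[0,0,0],[0,0,0]]}' 20
```

```text
t: 9.72
eef_pos: [0.5936, -0.2066, 0.0899]
eef_rot: [3.14, -0.002, -0.505]
ft_force: [-2.6, -5.5, 0.8]
width: 0.467
gripper_force: 19.9
```

```bash
python3 -m jog '{"gripper":[0,0,0,0,0,0],"delta_pos":[[-0.11,-0.2,0],[-0.11,-0.2,0],[-0.11,-0.2,0],[-0.11,-0.2,0],[-0.11,-0.2,0],[-0.11,-0.2,0]],"turn":[[0,0,0],[0,0,0.12],[0,0,0.24],[0,0,0.36],[0,0,0.48],[0,0,0.6]]}' 30
python3 - <<'E'
from h import *
st=manip.get_state();print(st["ft_force"],st["moment"],st["eef_pos"],st["eef_rot"])
E
```

```text
t: 10.48
eef_pos: [0.5927, -0.2051, 0.0898]
eef_rot: [-3.138, -0.001, 0.101]
ft_force: [-2.6, 8.5, 6.2]
width: 0.465
gripper_force: 29.9
[-2.57151456  8.50912132  6.2043801 ] [ 2.02357039  0.59509581 -0.2057268 ] [ 0.5927295  -0.20513645  0.08984644] [-3.13842127e+00 -1.08969850e-03  1.00690084e-01]
```

```bash
python3 -m jog '{"gripper":[0,0,0,0,0,0,0],"delta_pos":[[-0.1,0.3,0],[-0.1,0.3,0],[-0.1,0.3,0],[-0.1,0.3,0],[-0.1,0.3,0],[-0.1,0.3,0],[-0.1,0.3,0]],"turn":[[0,0,0.12],[0,0,0.24],[0,0,0.36],[0,0,0.48],[0,0,0.6],[0,0,0.7],[0,0,0.7]]}' 30
python3 - <<'E'
from h import *
st=manip.get_state();print(st["ft_force"],st["moment"],st["eef_pos"],st["eef_rot"])
E
```

```text
t: 11.35
eef_pos: [0.5915, -0.2028, 0.0898]
eef_rot: [-3.14, -0.002, 0.798]
ft_force: [-2.4, 5.3, 4.1]
width: 0.465
gripper_force: 29.9
[-2.36376814  5.28779657  4.10802118] [1.20978727 0.79972321 0.09075888] [ 0.59148801 -0.20283705  0.08982177] [-3.14035770e+00 -1.72134859e-03  7.98388587e-01]
```

The cap has turned 1.3 rad, and the grip centre shifts slightly with yaw. I'll regrip with that correction.

```bash
python3 -m jog '{"gripper":[6,6,6,6,6,6,6,6,6,0,0,0],"delta_pos":[[0,0,0],[0,0,0],[0,0,0],[0.05,-0.1,0],[0.1,-0.15,0],[0.12,-0.2,0],[0.15,-0.25,0],[0.2,-0.32,0],[0.2,-0.32,0],[0.2,-0.32,0],[0.2,-0.32,0],[0.2,-0.32,0]],"turn":[[0,0,0],[0,0,0],[0,0,-0.15],[0,0,-0.33],[0,0,-0.51],[0,0,-0.69],[0,0,-0.87],[0,0,-1.05],[0,0,-1.2],[0,0,-1.2],[0,0,-1.2],[0,0,-1.2]]}' 30
python3 - <<'E'
from h import *
st=manip.get_state();print(st["ft_force"],st["moment"],st["eef_pos"],st["eef_rot"])
c=vision.camera("top"); cv2.imwrite("pics/t2.png",c["pixels"][:,:,::-1])
E
```

```text
t: 12.85
eef_pos: [0.5932, -0.2078, 0.0888]
eef_rot: [-3.141, -0.0, -0.402]
ft_force: [0.5, 1.1, 0.2]
width: 0.469
gripper_force: 30.0
[0.48994421 1.05602066 0.17147751] [ 0.05746895 -0.0643556   0.00649965] [ 0.59324325 -0.20777179  0.08880596] [-3.14149413e+00 -1.95179073e-04 -4.02209337e-01]
```

```bash
python3 -m jog '{"gripper":[0,0,0,0,0,0],"delta_pos":[[-0.01,0.03,0],[-0.03,0.06,0],[-0.05,0.1,0],[-0.07,0.13,0],[-0.1,0.17,0],[-0.1,0.17,0]],"turn":[[0,0,0.13],[0,0,0.26],[0,0,0.39],[0,0,0.52],[0,0,0.65],[0,0,0.65]]}' 30
python3 - <<'E'
from h import *
st=manip.get_state();print(st["ft_force"],st["moment"],st["eef_pos"],st["eef_rot"])
E
```

```text
t: 13.65
eef_pos: [0.593, -0.2047, 0.0893]
eef_rot: [-3.14, -0.002, 0.25]
ft_force: [2.1, 5.1, 2.4]
width: 0.467
gripper_force: 30.0
[2.06927315 5.09922195 2.36013052] [ 1.06022643 -0.31798114  0.02612611] [ 0.59302299 -0.2046996   0.08932973] [-3.14036002e+00 -1.95663903e-03  2.49517071e-01]
```

```bash
for i in 1; do python3 -m jog '{"gripper":[0,0,0],"delta_pos":[[0.05,0.2,0],[0.05,0.22,0],[0.05,0.22,0]],"turn":[[0,0,0.08],[0,0,0.15],[0,0,0.15]]}' 30; done
python3 - <<'E'
from h import *
st=manip.get_state();print(st["ft_force"],st["moment"],st["eef_rot"])
E
```

```text
t: 14.02
eef_pos: [0.5934, -0.204, 0.0899]
eef_rot: [3.14, -0.001, 0.398]
ft_force: [0.5, 1.0, 4.5]
width: 0.468
gripper_force: 30.0
[0.46027193 1.04696505 4.53305645] [0.18231355 0.08836075 0.01698984] [ 3.14039010e+00 -1.38527237e-03  3.97977179e-01]
```

```bash
python3 -m jog '{"gripper":[0,0,0],"delta_pos":[[-0.02,0.03,0],[-0.02,0.03,0],[-0.02,0.03,0]],"turn":[[0,0,0.06],[0,0,0.12],[0,0,0.12]]}' 30
python3 - <<'E'
from h import *
st=manip.get_state();print(st["ft_force"],st["moment"],st["eef_rot"])
E
```

```text
t: 14.4
eef_pos: [0.5934, -0.2039, 0.09]
eef_rot: [3.14, -0.002, 0.516]
ft_force: [-0.0, 0.7, 6.2]
width: 0.471
gripper_force: 30.0
[-3.53356725e-03  6.50357099e-01  6.22916240e+00] [ 0.0856336  -0.0706297  -0.19817547] [ 3.13982712e+00 -1.53030184e-03  5.16405111e-01]
```

```bash
python3 -m jog '{"gripper":[0,0,0],"delta_pos":[[-0.01,0.02,0],[-0.01,0.02,0],[-0.01,0.02,0]],"turn":[[0,0,0.05],[0,0,0.1],[0,0,0.1]]}' 30
python3 - <<'E'
from h import *
st=manip.get_state();print(st["ft_force"],st["moment"],st["eef_rot"])
c=vision.camera("top");p=c["pixels"]; cv2.imwrite("pics/t3.png",p[:,:,::-1])
E
```

```text
t: 14.78
eef_pos: [0.5936, -0.2033, 0.0898]
eef_rot: [3.14, -0.002, 0.615]
ft_force: [3.5, 1.5, 4.8]
width: 0.465
gripper_force: 30.0
[3.47443677 1.46601912 4.79842894] [ 0.39357419 -0.66716849 -0.62010351] [ 3.13985509e+00 -2.22339767e-03  6.14911703e-01]
```

The moment has risen to 0.62 N·m, so the stop is reached. I'll ease back slightly and lift.

```bash
python3 -m jog '{"gripper":[0,0,0,0,0],"delta_pos":[[-0.1,0,0],[-0.1,0,0.3],[-0.1,0,0.6],[-0.1,0,1.0],[-0.1,0,1.4]],"turn":[[0,0,-0.05],[0,0,-0.05],[0,0,-0.05],[0,0,-0.05],[0,0,-0.05]]}' 30
```

```text
t: 15.45
eef_pos: [0.5912, -0.203, 0.1016]
eef_rot: [-3.141, 0.0, 0.565]
ft_force: [-0.5, 0.3, -1.1]
width: 0.468
gripper_force: 30.0
```

```bash
python3 -m jog '{"gripper":[0,0,0,0,0,0,0,0,0,0,0,0],"delta_pos":[[0,0,4],[0,0,8],[0,2,10],[-0.5,6,10],[-1,11,10],[-1.5,16,10],[-2,21,10],[-2.5,26,10],[-3,30,10],[-3.5,33,10],[-4,35,10],[-4,35.5,10]],"turn":[[0,0,0],[0,0,0],[0,0,0],[0,0,0],[0,0,0],[0,0,0],[0,0,0],[0,0,0],[0,0,0],[0,0,0],[0,0,0],[0,0,0]]}' 30
python3 - <<'E'
from h import *
s=vision.camera("side"); c=vision.camera("top")
a=cv2.resize(c["pixels"][150:300,220:440],(440,300),interpolation=2);b=cv2.resize(s["pixels"][150:370,230:390],(218,300),interpolation=2)
cv2.imwrite("pics/mv.png",np.hstack([a,b])[:,:,::-1])
E
```

```text
t: 16.95
eef_pos: [0.5504, 0.1528, 0.2021]
eef_rot: [-3.141, 0.001, 0.567]
ft_force: [-0.3, -0.9, -0.7]
width: 0.466
gripper_force: 30.0
```

View pics/mv.png

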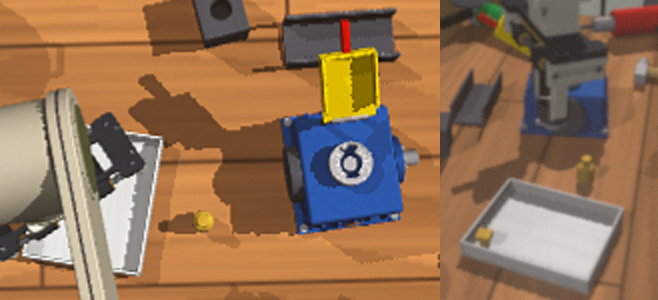

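The neck is open at (350,163), the cover lies back, and the gripper carries the cap over the tray. The weight and plug haven't moved. Next I'll lower it.

```bash
python3 -m jog '{"gripper":[0,0,0,0,0,0,0,0],"delta_pos":[[0,0,-4],[0,0,-8],[0,0,-12],[0,0,-15],[0,0,-17],[0,0,-18.5],[0,0,-19.2],[0,0,-19.2]],"turn":[[0,0,0],[0,0,0],[0,0,0],[0,0,0],[0,0,0],[0,0,0],[0,0,0],[0,0,0]]}' 30
python3 -m jog '{"gripper":[0,0,0,0],"delta_pos":[[0,0,-0.15],[0,0,-0.3],[0,0,-0.4],[0,0,-0.4]],"turn":[[0,0,0],[0,0,0],[0,0,0],[0,0,0]]}' 30
```

```text
t: 18.05
eef_pos: [0.5516, 0.1516, 0.0109]
eef_rot: [3.141, -0.0, 0.566]
ft_force: [-0.5, 0.6, -0.0]
width: 0.463
gripper_force: 30.0
t: 18.55
eef_pos: [0.5513, 0.1516, 0.0068]
eef_rot: [-3.142, -0.0, 0.566]
ft_force: [0.1, 0.5, -0.6]
width: 0.468
gripper_force: 30.0
```

```bash
python3 -m jog '{"gripper":[0,0,0,0],"delta_pos":[[0,0,-0.1],[0,0,-0.2],[0,0,-0.3],[0,0,-0.3]],"turn":[[0,0,0],[0,0,0],[0,0,0],[0,0,0]]}' 30
```

```text
t: 19.05
eef_pos: [0.5512, 0.1516, 0.0036]
eef_rot: [-3.142, 0.0, 0.566]
ft_force: [-0.3, -0.5, -1.7]
width: 0.465
gripper_force: 30.0
```

```bash
python3 -m jog '{"gripper":[0,0,0],"delta_pos":[[0,0,-0.1],[0,0,-0.15],[0,0,-0.15]],"turn":[[0,0,0],[0,0,0],[0,0,0]]}' 30
```

```text
t: 19.42
eef_pos: [0.5513, 0.1516, 0.0022]
eef_rot: [-3.142, 0.0, 0.566]
ft_force: [-0.6, 0.1, -1.9]
width: 0.468
gripper_force: 30.0
```

```bash
python3 -m jog '{"gripper":[0,0,0],"delta_pos":[[0,0,-0.1],[0,0,-0.15],[0,0,-0.15]],"turn":[[0,0,0],[0,0,0],[0,0,0]]}' 30
```

```text
t: 19.8
eef_pos: [0.5517, 0.1517, 0.0016]
eef_rot: [3.141, -0.0, 0.566]
ft_force: [-1.7, 0.3, 5.7]
width: 0.468
gripper_force: 30.0
```

Contact with the floor is felt at 5.7 N. I'll relieve it, open the fingers and rise.

```bash
python3 -m jog '{"gripper":[0,4.8,5.5,6.5,6.5,6.5,6.5,6.5,6.5,6.5],"delta_pos":[[0,0,0.06],[0,0,0.06],[0,0,0.06],[0,0,0.06],[0,0,0.06],[0,0,2],[0,0,6],[0,0,12],[0,0,18],[-8,-16,20]],"turn":[[0,0,0],[0,0,0],[0,0,0],[0,0,0],[0,0,0],[0,0,0],[0,0,0],[0,0,0],[0,0,0],[0,0,0]]}' 5
python3 -m jog '{"gripper":[6.5,6.5,6.5,6.5,6.5,6.5],"delta_pos":[[0,-5,0],[0,-10,0],[0,-15,0],[0,-20,0],[0,-20,0],[0,-20,0]],"turn":[[0,0,0],[0,0,0],[0,0,0],[0,0,0],[0,0,0],[0,0,0]]}'
python3 - <<'E'
from h import *
s=vision.camera("side"); c=vision.camera("top"); a=cv2.imread("pics/top0.png")
for n,cam,W in (("top",c,(200,295,228,305)),("side",s,(285,355,250,362))):
    p=cam["pixels"].astype(int); m=np.zeros((480,640),bool); m[W[0]:W[1],W[2]:W[3]]=1
    k,ce,st=blob(m&(p.max(2)<70)&(p.max(2)-p.min(2)<25)); print(n,"head",ce.round(1),st,ray(c if n=="top" else s,[ce],.0455 if n=="top" else .031).round(4))
for z in ([.5475,.1525],[.551,.152]):
  print("pred upright: top",proj(c,[[*z,.0455]]).round(1),"side top/mid/bot",proj(s,[[*z,.0455],[*z,.0315],[*z,.0175],[*z,.004]]).round(1).tolist())
y=(c["pixels"][...,0]>150)&(c["pixels"][...,1]>130)&(c["pixels"][...,2]<90); y[:,:350]=0;y[:,440:]=0; print("yellow",blob(y)[1:])
for r in range(285,340,1):
    print(''.join('#' if v<60 else '+' if v<110 else '.' for v in s["pixels"][r,270:350].max(1))) if r%2 else 0
print(manip.get_state()["eef_pos"])
E
```

```text
t: 21.05
eef_pos: [0.528, 0.098, 0.1962]
eef_rot: [3.136, -0.012, 0.57]
ft_force: [-0.1, -0.2, -0.2]
width: 0.696
gripper_force: 0.0
t: 21.8
eef_pos: [0.5237, -0.1038, 0.1887]
eef_rot: [3.141, -0.001, 0.565]
ft_force: [-0.2, 0.3, -0.1]
width: 0.697
gripper_force: 0.0
top head [266.4 251.9] [259 245  16  14 164] [[0.5445 0.149  0.0455]]
side head [313.5 311.7] [303 304  19  19 183] [[0.5423 0.1489 0.031 ]]
pred upright: top [[265.1 250.8]] side top/mid/bot [[310.8, 307.1], [310.7, 312.3], [310.6, 317.4], [310.5, 322.2]]
pred upright: top [[265.3 249.6]] side top/mid/bot [[309.1, 306.7], [309.1, 311.9], [309.0, 317.0], [308.9, 321.8]]
yellow (array([402.98431373, 145.72941176]), array([ 365,  129,   75,   38, 1785], dtype=int32))
+++++.....++++................................................+.++++++..........
++++....+++++++..............................................++++++..+..........
++.....+++++++++..............................................++++.++...........
+....+++++++++++..............................................++++++............
....++++++++++........................
[... 1243 characters left out ...]
..............
.......................................+++++++++.+++............................
................................................................................
................................................................................
................................................................................
................................................................................
................................................................................
...............................................................................+
.............................................................................+++
[ 0.52376109 -0.10288687  0.1882997 ]
```

```bash
python3 -c "
from bench import manip
print(manip.hand_in())"
```

```text
the job is handed in; nothing more can be done
None
```

I handed the job in at about 22 s: the cover is open on its stop, and the unscrewed cap was set down on the tray floor and measures upright, head up, in both cameras.

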